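# Release the finished leg and sort the turned parts

### The job

Throw the toggle clamp's handle fully back to free the turned leg in the holding jig. Then sort the leg and the loose bun foot by sliding each along the bench, without lifting it or tipping it over, right inside the open-fronted tray that already holds a part of the same shape. Leave the clamp open and everything else on the bench where it is.

Things in the scene. Friction and masses are not known exactly. Their poses are not given: they have to be found in the camera images.
- jig: Holding jig fixed to the bench. Origin: on the bench under the middle of the leg's seat; x away from the robot, y to the left along the seat. A dark wooden fence (38 mm high, 150 mm long, front face at x = 29 mm, 22 mm thick) backs the leg; front and ends are open and the leg lies on the bench. Behind the fence at y = +60 mm a toggle clamp stands on a 56 mm high block, its arm reaching over the fence.
- clamp_arm (a joint): Angle of the clamp's holding arm, rad: 0 clamped (arm level, rubber pad pressing on the leg's block with 15 N), 1.7 fully open (arm up, leaning back; no part of it then nearer than 45 mm behind the leg's centre line). Driven by the handle through an over-centre link, in the jig's x-z plane; takes under 10 N. Let go below about 0.8 rad it swings shut again; beyond about 1.2 it drops open.
- handle_grip (a point): On the axis of the clamp's round red handle (18 mm thick), 49 mm below its end. Clamped: handle upright, leaning 14 degrees to the robot, point at jig x = 39, y = 60, z = 178 mm. Pushed along the jig's +x it arcs over: at arm 0.6 rad x = 103, z = 183; at 1.2 rad x = 146, z = 164; fully open x = 167, z = 145 mm, handle 29 degrees above level, pointing back (end 169 mm high).
- leg: Beech furniture leg lying on its side, held in the jig by the clamp, along the fence within 12 mm of its middle: 170 mm long along its own y, a 56 x 56 x 50 mm square block at each end and a turned vase (50 mm across at most) between, 0.3 kg. Origin: centre of its underside as it lies at the start; z up.
- leg_mid (a point): Centre of the leg in the jig, 28 mm above its underside.
- leg_end1 (a point): Centre of the leg's end face at its own y = -85 mm.
- leg_end2 (a point): Centre of the leg's end face at its own y = +85 mm.
- bun_foot: Beech bun foot standing on its flat, loose on the bench between the robot and the jig: a squat turned disc 72 mm across at its belly (widest 12 to 30 mm above the bench), 58 mm across at the base, 50 mm tall, 0.14 kg. Origin: centre of its underside; z is its axis, up.
- bun_foot_mid (a point): Centre of the loose bun foot, on its axis 25 mm above its underside.
- leg_sorted: Beech furniture leg lying on its side, already sorted, loose in one of the two trays; its tray is the legs' tray: 170 mm long along its own y, a 56 x 56 x 50 mm square block at each end and a turned vase (50 mm across at most) between, 0.3 kg. Origin: centre of its underside as it lies at the start; z up.
- bun_sorted: Beech bun foot standing on its flat, already sorted, loose in the other tray; its tray is the bun feet's tray: a squat turned disc 72 mm across at its belly (widest 12 to 30 mm above the bench), 58 mm across at the base, 50 mm tall, 0.14 kg. Origin: centre of its underside; z is its axis, up.
- tray_left: Open-fronted grey steel tray fixed to the bench on the robot's left, mouth towards mid-bench. Own x runs inwards: mouth at x = -110 mm, back wall at +110 mm; side walls at y = +-130 mm. Walls 45 mm high, 4 mm thick; no sill, thin floor level with the bench, so parts slide in. Origin: centre of the floor. The part already in it keeps within 105 mm of the side wall farther from the robot.
- tray_right: Open-fronted grey steel tray fixed to the bench on the robot's right, mouth towards mid-bench. Own x runs inwards: mouth at x = -110 mm, back wall at +110 mm; side walls at y = +-130 mm. Walls 45 mm high, 4 mm thick; no sill, thin floor level with the bench, so parts slide in. Origin: centre of the floor. The part already in it keeps within 105 mm of the side wall farther from the robot.
- wax_tin: Bystander: round wax tin 80 mm across, 48 mm high, behind the jig on the left. Origin: centre of its underside.
- sanding_block: Bystander: cork sanding block 110 x 68 x 28 mm, behind the jig on the right. Origin: centre of its underside.
- tape_measure: Bystander: pocket tape measure 72 x 40 x 62 mm, behind the jig. Origin: centre of its underside.
- gouge: Bystander: turning gouge 420 mm long, 34 mm thick, lying across the back of the bench. Origin: near its middle, underside; its x along the tool.
- mallet: Bystander: round wooden mallet standing on its head, 92 mm across, 207 mm tall, at the back on the right. Origin: centre of its underside.

How it is judged:
By the outcome, as a careful person would: the job done as asked, in the order asked, and still so for the second after the job is handed in, with the robot touching nothing.
It also fails if it takes over 70 s, if anything falls off the work surface, if the arm or the gripper's body presses on something with over 40 N, if the wrist force passes 120 N, or if a joint passes its speed limit or range.

### The arm

A 7-joint arm with a two-finger parallel gripper is mounted at the origin on the work surface. World frame = base frame: x ahead of the robot, y to its left, z up, the work surface at z = 0. Lengths are in m, angles in rad, forces in N, time in s.
With the tool pointing down it reaches from about 0.425 to 0.875 m from the base axis. Payload 4.7 kg.
Tool frame: the origin (TCP) lies midway between the tips of the shut fingers; the grasp point (between the pads) lies 19 mm behind it; z points along the fingers, y is the direction in which the jaws open and shut (so a half turn about z gives the same grasp; the last joint's range is limited). The gripper opens to 87 mm and grips with 3 to 60 N. Pads are 19 mm wide; open, the fingers measure 117 mm over their backs; the gripper's body (75 mm by 190 mm) begins 51 mm behind the grasp point.
Start: joints at [1.139, 0.321, -0.07, 1.45, 0.023, 1.371, -0.057], TCP at [0.28, -0.587, 0.223] pointing down, gripper open.
Joint ranges: [-2.86, 2.86], [-0.3, 2.09], [-1.38, 1.24], [0.06, 2.45], [-1.56, 4.7], [0.09, 2.05], [-2.69, 2.69]. Speed limits (rad/s): [2.57, 2.57, 3.14, 3.14, 3.14, 3.14, 3.14].

### API

Orientations are given as a rotation vector (axis times angle).
In Python, from bench import get_state, eyes, job gives the robot as it stands. The module is installed in compiled form; this text tells all that it offers.
- The arm moves only by the shell command python3 -m jog 'ROWS' [FORCE]. ROWS is JSON, a list that holds one entry, the list of rows, each a list of 5 numbers: the opening, from 0 (shut) to 1 (fully open), then the shift along the tool's x, y, z in units of 40 mm (1.0 is 40 mm), then the turn about the tool's z in units of 5 degrees (1.0 is 5 degrees). In form: [[[jaw, dx, dy, dz, turn], ...]]. A call has 1 to 10 rows; each row shifts and turns the commanded pose from where the row before left it, along the tool's axes as they then stand; what a row does not reach is not made up. A row lasts 1/8 s, in which the tool goes at most 62.5 mm and 10.7 degrees, less where a joint would pass 70% of its speed; a pose out of reach is approached as far as the arm can. A call is refused whole if a number of a shift passes 1 or a number of a turn 1, either way. A call with a gripper value outside its range is refused whole. The fingers move at their own pace and stop on an object; FORCE is the grip in N (left out, the last holds). Time passes only in rows, so rows that do not move let the fingers close. It gives the time, the measured TCP pose, the force and the opening at its end, in the units of the state.
- get_state(): the state, without advancing time (a new reading comes with each control period).
- eyes.get_image(name): name is "scene" or "top" or "wrist"; returns (picture, depth): 400x640x3 uint8, red, green, blue; 400x640 float32, m along the optical axis (not along the pixel's ray), 0 where there is no reading.
- eyes.camera_params(name): a dict with "camera_matrix" (3x3 intrinsics, pixels), "pose" (4x4, takes a point from camera to world coordinates); the wrist camera has in their place "mount" (4x4, takes a point from camera to tool coordinates, whose origin is the TCP and whose axes are the flange's). Camera axes: x right, y down, z forward; pixel columns grow to the right and rows downward; lengths in m; the calibration is good to about 2 mm. A picture is of the moment at which its call begins: read the wrist's pose just before it. camera_params takes no time and is no camera call.
- job.close_job(): hands the job in, once; it reports no verdict.
The state is a dict: "time": time; "joint_positions": joint angles; "qd": joint speeds; "joint_torque": joint torques, N m; "position": TCP position; "tool_rot": TCP orientation; "ft_force": force on the tool from outside, world axes, zero at the start; "torque": the same for the moment, N m; "grip_width": opening from 0.0 (shut) to 1.0 (fully open).
Only numpy, scipy, OpenCV 4.12 (cv2) and the standard library are available. Lean on these libraries where they do the work, as an engineer would, in place of code of your own. Each camera call takes 0.05 s, during which the arm holds its last target. There are 200 camera calls.

## Working session

There is one attempt and no reset: what is moved stays moved. The work goes in short steps, Python scripts to look and compute and a shell command to move; the robot and the scene stay as the last step left them, time stands still between calls to the robot, and variables do not carry over. Pictures are saved under pics/ and viewed, about 8 in all and at most 12, crops included, and the job is handed in when it is done.

```bash
mkdir -p pics; cat > h.py <<'E'
import numpy as np, cv2
from bench import get_state, eyes, job
from scipy.spatial.transform import Rotation as R
def cam(n):
    s=get_state(); im,d=eyes.get_image(n); p=eyes.camera_params(n); K=np.array(p["camera_matrix"])
    if "pose" in p: T=np.array(p["pose"])
    else:
        T=np.eye(4);T[:3,:3]=R.from_rotvec(s["tool_rot"]).as_matrix();T[:3,3]=s["position"];T=T@np.array(p["mount"])
    return im,d,K,T
def cloud(d,K,T):
    v,u=np.mgrid[:d.shape[0],:d.shape[1]]
    P=np.stack([(u-K[0,2])/K[0,0]*d,(v-K[1,2])/K[1,1]*d,d],-1)
    return P@T[:3,:3].T+T[:3,3]
def save(n,im): cv2.imwrite("pics/"+n+".png",im[...,::-1])
E
python3 - <<'E'
from h import *
s=get_state(); print({k:np.round(v,3) for k,v in s.items()})
print(R.from_rotvec(s["tool_rot"]).as_matrix().round(3))
for n in("top","scene"):
    im,d,K,T=cam(n); save(n+"0",im); np.savez(n+"0.npz",im=im,d=d,K=K,T=T); print(n,K.round(1).tolist(),T.round(3).tolist())
E
```

```text
{'time': np.float64(0.0), 'joint_positions': array([ 1.139,  0.322, -0.07 ,  1.452,  0.023,  1.371, -0.057]), 'qd': array([ 0.   , -0.001, -0.   ,  0.   ,  0.001, -0.   , -0.   ]), 'joint_torque': array([-0.0000e+00, -4.9129e+01, -4.0400e-01, -3.1253e+01, -6.4000e-02,
        4.4000e-02,  0.0000e+00]), 'position': array([ 0.28 , -0.586,  0.221]), 'tool_rot': array([-3.062e+00, -6.940e-01,  1.000e-03]), 'ft_force': array([-1.09 , -0.183,  0.002]), 'torque': array([ 0.015, -0.045,  0.045]), 'grip_width': np.float64(1.004)}
[[ 0.902  0.431 -0.001]
 [ 0.431 -0.902  0.002]
 [-0.    -0.002 -1.   ]]
top [[414.1, 0.0, 313.2], [0.0, 414.1, 199.4], [0.0, 0.0, 1.0]] [[-0.009, -0.996, 0.089, 0.52], [-1.0, 0.007, -0.015, 0.02], [0.014, -0.089, -0.996, 1.107], [0.0, 0.0, 0.0, 1.0]]
scene [[492.6, 0.0, 324.7], [0.0, 492.6, 202.3], [0.0, 0.0, 1.0]] [[-0.819, 0.371, -0.439, 1.199], [0.574, 0.515, -0.637, 0.831], [-0.01, -0.773, -0.634, 0.974], [0.0, 0.0, 0.0, 1.0]]
```

View pics/top0.png

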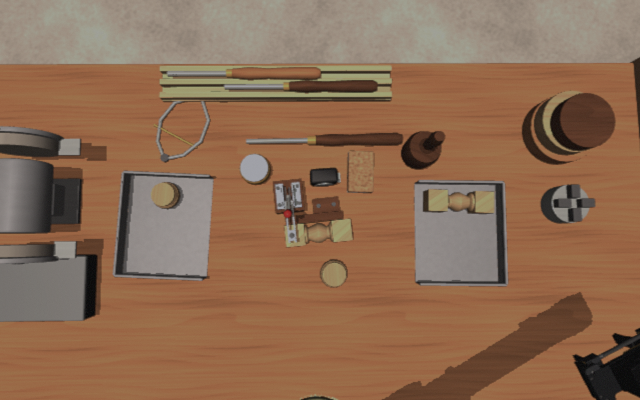

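View pics/scene0.png

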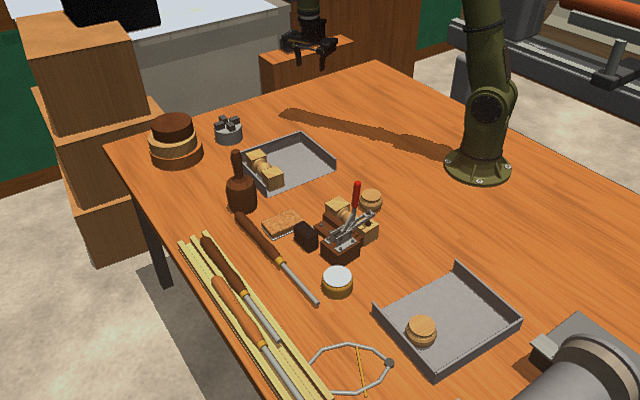

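Top view: the sorted bun is in the left tray (165,195) and the sorted leg in the right tray (462,202). The jig with the leg is at (320,232), the loose bun at (334,273) and the red handle at (289,214). So the leg goes to the right tray and the bun to the left. Next I measure.

```bash
python3 - <<'E'
from h import *
z=np.load("top0.npz");im,d,K,T=[z[k] for k in("im","d","K","T")]
P=cloud(d,K,T); hsv=cv2.cvtColor(im,cv2.COLOR_RGB2HSV)
for n,(u,v) in dict(bench=(330,320),bun=(334,272),legR=(343,231),legL=(292,240),sbun=(165,195),sleg=(485,203),trayL=(165,240),trayR=(460,250),tape=(325,177)).items(): print(n,P[v,u].round(3),hsv[v,u])
def blob(name,m,box):
    u0,v0,u1,v1=box; M=np.zeros(m.shape,np.uint8); M[v0:v1,u0:u1]=m[v0:v1,u0:u1]
    n,l,s,c=cv2.connectedComponentsWithStats(M)
    i=1+np.argmax(s[1:,4]); k=l==i; Q=P[k]
    r=cv2.minAreaRect(Q[:,:2].astype(np.float32)*1000)
    print(name,s[i,4],"mean",Q.mean(0).round(3),"zmed",np.median(Q[:,2]).round(3),"rect mm",np.round(r[0],1),np.round(r[1],1),round(r[2],1),
      "x",np.percentile(Q[:,0],[2,98]).round(3),"y",np.percentile(Q[:,1],[2,98]).round(3))
Z=P[...,2]; val=d>0
blob("bun top",val&(Z>.042)&(Z<.06),(315,255,355,292))
blob("bun belly",val&(Z>.008)&(Z<.06),(315,255,355,292))
blob("sbun",val&(Z>.01)&(Z<.06),(140,178,190,212))
blob("sleg",val&(Z>.01)&(Z<.07),(422,186,500,218))
blob("legR",val&(Z>.048)&(Z<.062)&(hsv[...,2]>120),(331,215,360,246))
blob("legblkL",val&(Z>.045)&(Z<.062),(280,215,304,250))
blob("leg",val&(Z>.012)&(Z<.062)&(hsv[...,2]>110)&(hsv[...,0]<30)&(hsv[...,1]>60),(280,221,360,250))
blob("fence",val&(Z>.03)&(Z<.046)&(hsv[...,2]<110),(300,195,350,226))
blob("trayL",val&(Z>.02)&(Z<.06),(110,165,220,285))
blob("trayR",val&(Z>.02)&(Z<.06),(405,175,515,290))
blob("handle",(val&((hsv[...,0]<6)|(hsv[...,0]>174))&(hsv[...,1]>180)&(hsv[...,2]>80)),(270,190,310,250))
s=np.load("scene0.npz");h2=cv2.cvtColor(s["im"],cv2.COLOR_RGB2HSV);P=cloud(s["d"],s["K"],s["T"])
m=((h2[...,0]<6)|(h2[...,0]>174))&(h2[...,1]>180)&(h2[...,2]>80)
blob("handle scene",m,(340,170,375,225))
M=np.zeros(m.shape,bool);M[170:225,340:375]=m[170:225,340:375];Q=P[M];
for a in range(0,100,20): 
  lo,hi=np.percentile(Q[:,2],[a,a+20]); k=(Q[:,2]>=lo)&(Q[:,2]<=hi); print(Q[k].mean(0).round(3))
for n in("top","scene"):
  z=np.load(n+"0.npz"); 
big=cv2.resize(np.load("top0.npz")["im"][140:300,230:390],(600,600),interpolation=2); save("crop1",big)
E
```

```text
bench [ 0.302 -0.038  0.001] [ 13 137 155]
bun [ 0.43  -0.047  0.048] [ 20  96 156]
legR [ 0.533 -0.071  0.052] [ 29  75 159]
legL [0.512 0.057 0.097] [135   7 150]
sbun [0.629 0.382 0.05 ] [ 22  91 157]
sleg [ 0.602 -0.438  0.052] [ 21  91 157]
trayL [0.514 0.396 0.001] [  8  14 151]
trayR [ 0.481 -0.387  0.002] [ 11  15 140]
tape [ 0.67  -0.027  0.063] [10 25 61]
bun top 439 mean [ 0.425 -0.048  0.049] zmed 0.049 rect mm [423.9 -47.3] [56.  57.8] 89.9 x [0.398 0.451] y [-0.073 -0.022]
bun belly 602 mean [ 0.426 -0.046  0.043] zmed 0.048 rect mm [424.4 -47.3] [68.7 69.4] 44.0 x [0.394 0.456] y [-0.079 -0.015]
sbun 625 mean [0.629 0.383 0.043] zmed 0.048 rect mm [631.4 385.9] [68.2 65.4] 22.0 x [0.599 0.661] y [0.356 0.415]
sleg 1467 mean [ 0.607 -0.373  0.048] zmed 0.052 rect mm [ 608.  -376.1] [171.9  56.3] 87.5 x [0.578 0.636] y [-0.458 -0.291]
legR 433 mean [ 0.535 -0.067  0.055] zmed 0.054 rect mm [535.  -66.1] [55.4 51.9] 5.5 x [0.508 0.561] y [-0.091 -0.042]
legblkL 270 mean [0.522 0.049 0.055] zmed 0.055 rect mm [523.7  52.1] [55.7 48.5] 5.1 x [0.496 0.552] y [0.03  0.076]
leg 1016 mean [ 0.529 -0.018  0.052] zmed 0.053 rect mm [529.6  -8.1] [ 55.7 169.2] 5.5 x [0.499 0.556] y [-0.091  0.073]
fence 368 mean [ 0.57  -0.016  0.037] zmed 0.037 rect mm [570.6 -16.2] [ 22.  111.3] 5.5 x [0.557 0.584] y [-0.07   0.038]
trayL 1235 mean [0.555 0.446 0.041] zmed 0.045 rect mm [553.  390.8] [226.5 271.5] 87.0 x [0.416 0.689] y [0.286 0.506]
trayR 1430 mean [ 0.607 -0.374  0.049] zmed 0.052 rect mm [ 608.  -376.1] [171.9  56.3] 87.5 x [0.579 0.636] y [-0.458 -0.291]
handle 37 mean [0.569 0.062 0.225] zmed 0.225 rect mm [569.3  62.6] [13.1 14.9] 89.1 x [0.563 0.577] y [0.056 0.069]
handle scene 131 mean [0.573 0.065 0.193] zmed 0.196 rect mm [471.5 -46.6] [327.6  18.1] 47.6 x [0.565 0.584] y [0.061 0.074]
[0.565 0.052 0.152]
[0.578 0.07  0.18 ]
[0.576 0.069 0.196]
[0.576 0.068 0.212]
[0.572 0.067 0.226]
```

View pics/crop1.png

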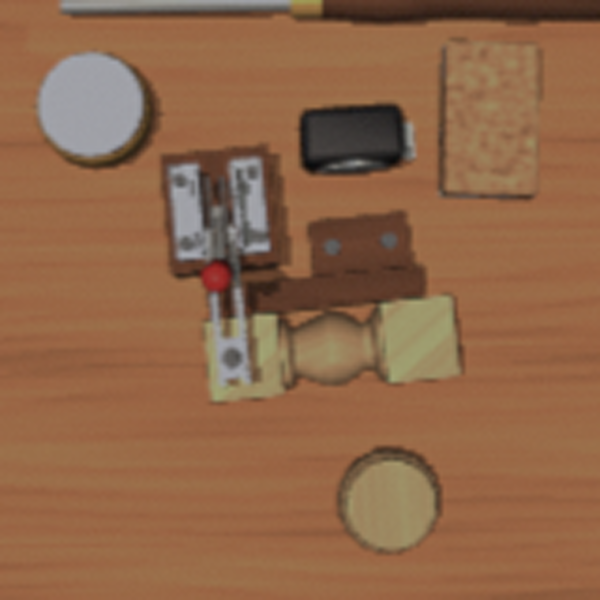

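Everything agrees with the given sizes: leg yaw 5.5°, jig origin about (0.529, −0.001). The handle end reads about 19 mm farther back than the text implies, so I'll approach it from well in front. I'll turn the tool to 95.5° yaw (tool x = jig y, tool y = jig x) and check the right tray and the fence bracket.

```bash
python3 -m jog '[[[0,0,0,-0.5,-1],[0,0,0,-0.5,-1],[0,0,0,0,-1],[0,0,0,0,-1],[0,0,0,0,-1],[0,0,0,0,-1],[0,0,0,0,-1]]]'; python3 -m jog '[[[0,0,0,0,-1],[0,0,0,0,-1],[0,0,0,0,-1],[0,0,0,0,-1],[0,0,0,0,-1],[0,0,0,0,-1],[0,0,0,0,-1],[0,0,0,0,0]]]'
cat >> h.py <<'E'
O=np.array([.529,-.001]);a=np.radians(5.5);JX=np.array([np.cos(a),np.sin(a)]);JY=np.array([-np.sin(a),np.cos(a)])
def jig(p): q=np.array(p)[...,:2]-O; return np.stack([q@JX,q@JY],-1)
def st(goal=None):
    s=get_state();M=R.from_rotvec(s["tool_rot"]).as_matrix()
    print("t",round(s["time"],2),"p",s["position"].round(4),"jig",(jig(s["position"])*1000).round(1),"yaw",np.degrees(np.arctan2(M[1,0],M[0,0])).round(2),"tilt",M[:,2].round(3),"F",np.round(s["ft_force"],1),"w",round(s["grip_width"],3))
    if goal is not None: print(" units to goal",(M.T@(np.array(goal)-s["position"])/.04).round(2))
E
python3 - <<'E'
from h import *
z=np.load("top0.npz");P=cloud(z["d"],z["K"],z["T"]);Z=P[...,2]
J=jig(P)*1000
# bracket behind fence
for y in(-60,-45,-30,0):
  print(y,[(int(x),int(1000*np.median(Z[(abs(J[...,0]-x)<4)&(abs(J[...,1]-y)<5)]))) for x in(35,45,55,65,75,85)])
for n,b in dict(L=(110,165,220,285),R=(405,175,515,290)).items():
  m=np.zeros(Z.shape,bool);m[b[1]:b[3],b[0]:b[2]]=1
  Q=P[m&(Z>.035)&(Z<.0475)]; r=cv2.minAreaRect((Q[:,:2]*1000).astype(np.float32)); print(n,len(Q),cv2.boxPoints(r).round().tolist(),r)
from h import jig
print("handle end jig",jig([.569,.062])*1000)
st((.529-.055+0, .06,.20)); g=O-.045*JX+.06*JY; st((g[0],g[1],.19))
E
```

```text
time: 0.98
position: [0.2801, -0.5862, 0.2619]
tool_rot: [-2.71, -1.587, -0.0]
ft_force: [0.9, -0.5, -0.2]
grip_width: 0.29
time: 1.98
position: [0.2801, -0.5863, 0.262]
tool_rot: [-2.112, -2.325, -0.001]
ft_force: [-1.1, -0.3, 0.5]
grip_width: 0.006
-60 [(35, 36), (45, 36), (55, 16), (65, 18), (75, 17), (85, 16)]
-45 [(35, 37), (45, 36), (55, 18), (65, 16), (75, 16), (85, 17)]
-30 [(35, 37), (45, 37), (55, 16), (65, 16), (75, 17), (85, 18)]
0 [(35, 36), (45, 37), (55, 1), (65, 1), (75, 1), (85, 0)]
L 681 [[411.0, 285.0], [682.0, 271.0], [695.0, 497.0], [424.0, 511.0]] ((553.0150146484375, 391.0173645019531), (226.2998504638672, 271.186279296875), 86.87551879882812)
R 982 [[390.0, -491.0], [661.0, -497.0], [666.0, -271.0], [395.0, -265.0]] ((527.6844482421875, -380.750244140625), (226.24563598632812, 270.81842041015625), 88.73257446289062)
handle end jig [45.85413034 58.8761304 ]
t 1.98 p [ 0.2801 -0.5863  0.262 ] jig [-303.9 -558.7] yaw 95.49 tilt [-0.     0.001 -1.   ] F [-1.1 -0.3  0.5] w 0.006
 units to goal [15.62  6.37  1.56]
t 1.98 p [ 0.2801 -0.5863  0.262 ] jig [-303.9 -558.7] yaw 95.49 tilt [-0.     0.001 -1.   ] F [-1.1 -0.3  0.5] w 0.006
 units to goal [15.47  6.47  1.81]
```

```bash
python3 -m jog '[[[0,0.97,0.4,0,0],[0,0.97,0.4,0,0],[0,0.97,0.4,0,0],[0,0.97,0.4,0,0],[0,0.97,0.4,0,0],[0,0.97,0.4,0,0],[0,0.97,0.4,0,0],[0,0.97,0.4,0,0],[0,0.97,0.4,0,0],[0,0.97,0.4,0,0]]]'; python3 -m jog '[[[0,0.97,0.4,0,0],[0,0.97,0.4,0,0],[0,0.97,0.4,0,0],[0,0.97,0.4,0,0],[0,0.97,0.4,0,0],[0,0.92,0.4,0,0],[0,0,0,0,0],[0,0,0,0,0]]]'
python3 - <<'E'
from h import *
st()
im,d,K,T=cam("scene"); save("scene1",cv2.resize(im[130:290,280:480],(800,640))[:600]); P=cloud(d,K,T)
h2=cv2.cvtColor(im,cv2.COLOR_RGB2HSV);m=((h2[...,0]<6)|(h2[...,0]>174))&(h2[...,1]>180)&(h2[...,2]>80)
for v in range(178,216,5):
  u=np.where(m[v,335:385])[0]+335
  if len(u): p=P[v,int(u.mean())]; print(v,u.min(),u.max(),p.round(3),(jig(p)*1000).round())
E
```

```text
time: 3.22
position: [0.4022, -0.1834, 0.2626]
tool_rot: [2.113, 2.324, -0.0]
ft_force: [1.0, -0.6, 0.3]
grip_width: 0.008
time: 4.22
position: [0.475, 0.0534, 0.2623]
tool_rot: [2.113, 2.325, -0.001]
ft_force: [0.4, -0.4, -1.1]
grip_width: 0.007
t 4.22 p [0.475  0.0534 0.2623] jig [-48.5  59.4] yaw 95.47 tilt [-0.001 -0.001 -1.   ] F [ 0.4 -0.4 -1.1] w 0.007
183 355 360 [0.575 0.069 0.23 ] [52. 65.]
188 354 359 [0.577 0.069 0.215] [55. 65.]
193 355 358 [0.578 0.07  0.2  ] [55. 66.]
198 354 358 [0.578 0.071 0.185] [56. 67.]
203 352 357 [0.582 0.069 0.169] [60. 65.]
```

View pics/scene1.png

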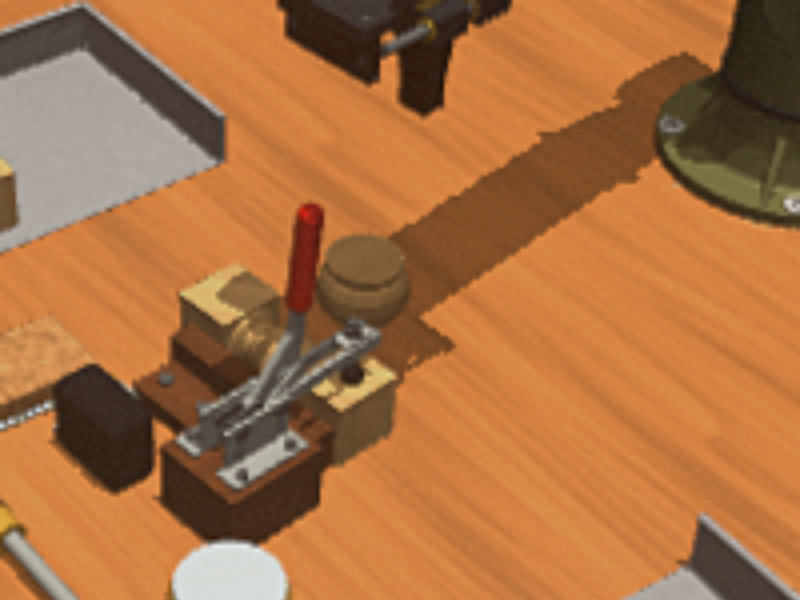

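The scene view shows the red handle upright with its end at crop (310,212), the clamp arm over the leg's left block, and the shut fingers above and in front. I'll lower, then push.

```bash
python3 -m jog '[[[0,0,0,0.73,0],[0,0,0,0.73,0],[0,0,0,0.73,0],[0,0,0.5,0,0],[0,0,0.5,0,0],[0,0,0.5,0,0],[0,0,0.5,0,0]]]'; python3 -m jog '[[[0,0,0.4,0,0],[0,0,0.4,0,0],[0,0,0.4,0,0],[0,0,0,0,0]]]'
python3 -c "from h import *;st()"
```

```text
time: 5.15
position: [0.5553, 0.0597, 0.1745]
tool_rot: [-2.116, -2.322, 0.003]
ft_force: [-0.5, -0.5, 0.6]
grip_width: 0.005
time: 5.65
position: [0.6031, 0.0648, 0.1743]
tool_rot: [-2.114, -2.323, 0.001]
ft_force: [-0.6, -0.2, -0.6]
grip_width: 0.01
t 5.65 p [0.6031 0.0648 0.1743] jig [80.  58.4] yaw 95.38 tilt [-0.001 -0.    -1.   ] F [-0.6 -0.2 -0.6] w 0.01
```

```bash
python3 -m jog '[[[0,0,0.4,0,0],[0,0,0.4,0,0],[0,0,0.4,0,0],[0,0,0.3,0,0],[0,0,0,0,0]]]'
python3 - <<'E'
from h import *
st()
im,d,K,T=cam("scene"); save("scene2",cv2.resize(im[110:270,260:460],(750,600)))
E
```

```text
time: 6.28
position: [0.6625, 0.0718, 0.1746]
tool_rot: [-2.112, -2.325, 0.001]
ft_force: [0.7, -0.1, -0.6]
grip_width: 0.004
t 6.28 p [0.6625 0.0718 0.1746] jig [139.8  59.7] yaw 95.5 tilt [-0.001 -0.    -1.   ] F [ 0.7 -0.1 -0.6] w 0.004
```

View pics/scene2.png

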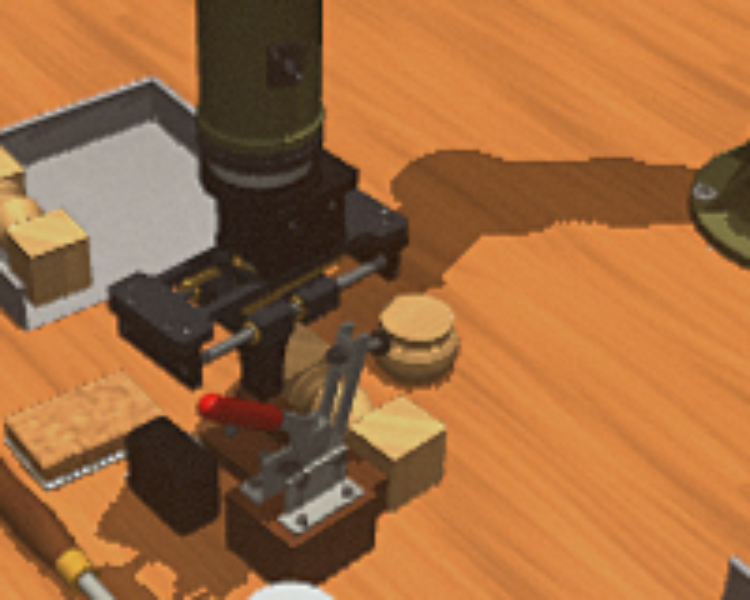

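The clamp is open: handle back with its end at crop (210,405), arm up at (345,340). I'll lift clear, move above the leg's right block with the jaws open, and check the handle and leg from above.

```bash
python3 -m jog '[[[0,0,0,-0.9,0],[0,0,0,-0.9,0],[0,0,0,-0.4,0],[0.5,-0.5,-0.6,0,0],[1,-0.6,-0.7,0,0],[1,-0.7,-0.7,0,0],[1,-0.7,-0.7,0,0],[1,-0.6,-0.7,0,0],[1,0,0,0,0]]]'
python3 - <<'E'
from h import *
im,d,K,T=cam("scene");P=cloud(d,K,T)
h2=cv2.cvtColor(im,cv2.COLOR_RGB2HSV);m=((h2[...,0]<6)|(h2[...,0]>174))&(h2[...,1]>150)&(h2[...,2]>80)&(d>0)
J=jig(P)*1000; m&=(abs(J[...,1]-62)<25)&(J[...,0]>0)&(J[...,0]<260)&(P[...,2]>.09)
print("handle n",m.sum(),"jig x",np.percentile(J[m][:,0],[3,97]).round(),"z",np.percentile(P[m][:,2],[3,97]).round(3))
im,d,K,T=cam("top");P=cloud(d,K,T);J=jig(P)*1000;Z=P[...,2]
m=(d>0)&(Z>.048)&(Z<.062)&(abs(J[...,0])<45)&(abs(J[...,1]+8)<100)
r=cv2.minAreaRect(J[m].astype(np.float32));print("leg in jig",r,m.sum())
m=(d>0)&(Z>.06)&(abs(J[...,1]-60)<30)&(J[...,0]>-40)&(J[...,0]<200)
print("clamp min jig x",np.percentile(J[m][:,0],[0,1,5]),Z[m].max())
g=O-.066*JY; st((g[0],g[1],.044))
E
```

```text
time: 7.45
position: [0.537, -0.0676, 0.2622]
tool_rot: [2.118, 2.32, -0.005]
ft_force: [0.9, 0.7, -0.7]
grip_width: 0.605
handle n 142 jig x [142. 209.] z [0.136 0.173]
leg in jig ((0.05786705017089844, 12.741413116455078), (56.07810974121094, 130.2952880859375), 0.07020467519760132) 653
clamp min jig x [-0.71049421 57.74203881 65.89206347] 0.18573134665193436
t 7.55 p [ 0.5387 -0.0641  0.2626] jig [  3.6 -63.7] yaw 95.51 tilt [-0. -0. -1.] F [ 0.1  0.1 -0.2] w 0.698
 units to goal [-0.06 -0.09  5.47]
```

Handle end is at z 0.173 and jig x 209, so the clamp is fully open, and the leg is undisturbed. Next I go down onto the right block's upper part, above the fence.

```bash
python3 -m jog '[[[1,-0.06,-0.09,0.8,0],[1,0,0,0.8,0],[1,0,0,0.8,0],[1,0,0,0.8,0],[1,0,0,0.8,0],[1,0,0,0.75,0],[1,0,0,0.72,0],[1,0,0,0,0]]]'; python3 -c "from h import *;st()"; python3 -m jog '[[[0.6,0,0,0,0],[0.6,0,0,0,0],[0.6,0,0,0,0],[0.5,0,0,0,0],[0.5,0,0,0,0]]]' 15; python3 -c "from h import *;st()"
```

```text
time: 8.55
position: [0.5341, -0.0648, 0.0419]
tool_rot: [-2.105, -2.325, 0.002]
ft_force: [-0.3, -0.5, 0.6]
grip_width: 0.999
t 8.55 p [ 0.5341 -0.0648  0.0419] jig [ -1. -64.] yaw 95.7 tilt [-0.005  0.003 -1.   ] F [-0.3 -0.5  0.6] w 0.999
time: 9.18
position: [0.536, -0.0672, 0.0447]
tool_rot: [2.111, 2.325, 0.0]
ft_force: [0.1, 0.2, 3.3]
grip_width: 0.644
t 9.18 p [ 0.536  -0.0672  0.0447] jig [  0.6 -66.6] yaw 95.53 tilt [ 0.001 -0.001 -1.   ] F [0.1 0.2 3.3] w 0.644
```

```bash
python3 -m jog '[[[0.5,0,-0.1,0,0],[0.5,0,-0.2,0,0],[0.5,-0.2,-0.05,0,0],[0.5,-0.4,-0.04,0,0],[0.5,-0.4,-0.04,0,0],[0.5,-0.4,-0.04,0,0],[0.5,-0.4,-0.04,0,0],[0.5,0,0,0,0]]]' 15
python3 - <<'E'
from h import *
st()
im,d,K,T=cam("scene"); save("scene3",cv2.resize(im[110:270,260:460],(750,600)))
E
```

```text
time: 10.18
position: [0.5221, -0.1419, 0.0447]
tool_rot: [2.112, 2.325, -0.001]
ft_force: [0.2, -1.0, 5.7]
grip_width: 0.64
t 10.18 p [ 0.5221 -0.1419  0.0447] jig [ -20.4 -139.6] yaw 95.47 tilt [ 0.    -0.001 -1.   ] F [ 0.2 -1.   5.7] w 0.64
```

View pics/scene3.png

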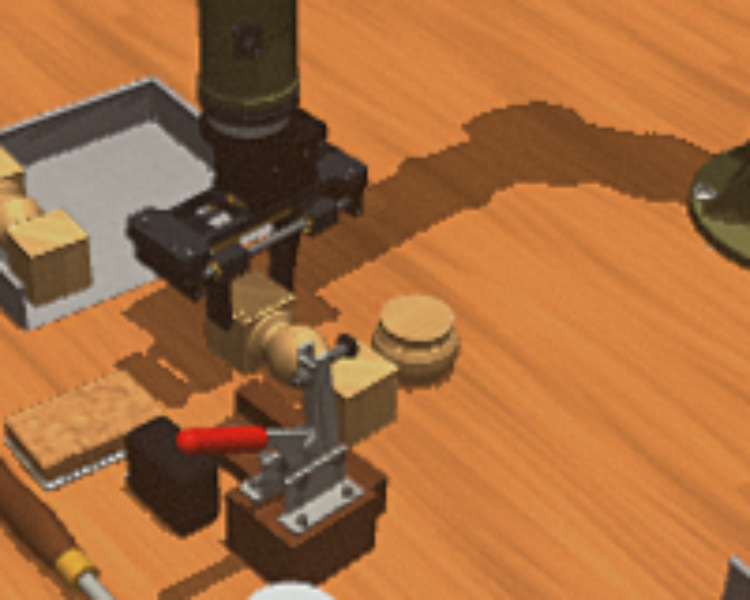

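The leg is sliding out and the bun and clamp are clear. On toward the right tray.

```bash
python3 -m jog '[[[0.5,-0.4,-0.11,0,0],[0.5,-0.4,-0.11,0,0],[0.5,-0.4,-0.11,0,0],[0.5,-0.4,-0.11,0,0],[0.5,-0.4,-0.11,0,0],[0.5,-0.4,-0.11,0,0],[0.5,0,0,0,0.45],[0.5,0,0,0,0.45],[0.5,0,0,0,0.46],[0.5,0,0,0,0]]]'
python3 - <<'E'
from h import *
st((.4837,-.446,.0445))
im,d,K,T=cam("top");P=cloud(d,K,T);Z=P[...,2]
m=(d>0)&(Z>.048)&(Z<.062)&(P[...,0]>.42)&(P[...,0]<.56)&(P[...,1]<-.02)&(P[...,1]>-.27)
print(cv2.minAreaRect((P[m][:,:2]*1000).astype(np.float32)))
m=(d>0)&(Z>.042)&(Z<.056)&(P[...,0]>.36)&(P[...,0]<.47)&(P[...,1]<.0)&(P[...,1]>-.1)
print("bun",cv2.minAreaRect((P[m][:,:2]*1000).astype(np.float32)))
save("top3",im[130:330,230:550])
E
```

```text
time: 11.48
position: [0.5045, -0.2396, 0.0447]
tool_rot: [-2.247, -2.196, 0.002]
ft_force: [-1.4, 0.6, 7.1]
grip_width: 0.641
t 11.47 p [ 0.5045 -0.2396  0.0447] jig [ -47.3 -235.2] yaw 88.69 tilt [-0.001 -0.001 -1.   ] F [-1.4  0.6  7.1] w 0.641
 units to goal [-5.17 -0.4   0.01]
((492.7989807128906, -131.28656005859375), (98.11032104492188, 253.69772338867188), 18.552026748657227)
bun ((423.7900695800781, -47.16596221923828), (56.02398681640625, 57.64426040649414), 89.13782501220703)
```

View pics/top3.png

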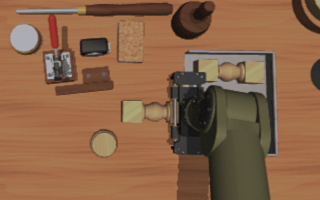

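The top view shows the leg trailing straight behind the gripper at the tray mouth, with its left end at crop (121,112), and the bun untouched. I'll drag it the rest of the way in.

```bash
python3 -m jog '[[[0.5,-0.4,-0.03,0,0],[0.5,-0.4,-0.03,0,0],[0.5,-0.4,-0.03,0,0],[0.5,-0.4,-0.03,0,0],[0.5,-0.4,-0.03,0,0],[0.5,-0.4,-0.03,0,0],[0.5,-0.4,-0.03,0,0],[0.5,-0.4,-0.03,0,0],[0.5,-0.4,-0.03,0,0],[0.5,-0.4,-0.03,0,0]]]';python3 -m jog '[[[0.5,-0.4,-0.03,0,0],[0.5,-0.4,-0.03,0,0],[0.5,-0.35,-0.04,0,0],[0.5,0,0,0,0],[0.5,0,0,0,0],[0.9,0,0,0,0],[0.9,0,0,0,0],[0.9,0,0,0,0],[0.9,0,0,0,0]]]'; python3 -c "from h import *;st()"
```

```text
time: 12.78
position: [0.49, -0.3963, 0.0447]
tool_rot: [-2.242, -2.197, -0.004]
ft_force: [1.8, 0.1, -1.8]
grip_width: 0.644
time: 13.9
position: [0.4845, -0.4442, 0.0438]
tool_rot: [-2.245, -2.197, 0.0]
ft_force: [-0.3, -0.2, -0.0]
grip_width: 0.889
t 13.9 p [ 0.4845 -0.4442  0.0438] jig [ -86.7 -436.9] yaw 88.75 tilt [-0.001  0.    -1.   ] F [-0.3 -0.2 -0. ] w 0.889
```

```bash
python3 -m jog '[[[1,0,0,-0.6,0],[1,0,0,-0.9,0],[1,0,0,-0.9,0],[1,0.5,-0.1,-0.6,0],[1,0.95,-0.16,0,0],[1,0.95,-0.16,0,0],[1,0.95,-0.16,0,0],[1,0.95,-0.16,0,0],[1,0.95,-0.16,0,0],[1,0.95,-0.16,0,0]]]'; python3 -m jog '[[[1,0.95,-0.16,0,0],[1,0.95,-0.16,0,0],[1,0.95,-0.16,0,0],[1,0.95,-0.16,0,0],[1,0,0,0,0],[1,0,0,0,0]]]'
python3 - <<'E'
from h import *
im,d,K,T=cam("top");P=cloud(d,K,T);Z=P[...,2]
m=np.zeros(Z.shape,bool);m[180:290,405:515]=1;m&=(Z>.0485)&(Z<.062)&(P[...,0]<.56)
print("leg in tray",m.sum(),cv2.minAreaRect((P[m][:,:2]*1000).astype(np.float32)))
m=np.zeros(Z.shape,bool);m[180:290,405:515]=1;m&=(Z>.0485)&(Z<.062)&(P[...,0]>.56)
print("sorted leg",cv2.minAreaRect((P[m][:,:2]*1000).astype(np.float32)))
save("top4",im[130:330,230:550])
st((.426,-.047,.1));st((.426,-.047,.007))
E
```

```text
time: 15.15
position: [0.4476, -0.1941, 0.1642]
tool_rot: [2.245, 2.197, -0.0]
ft_force: [0.9, 0.8, 0.3]
grip_width: 1.002
time: 15.9
position: [0.4256, -0.0435, 0.1642]
tool_rot: [2.245, 2.196, -0.001]
ft_force: [-0.2, 0.3, -0.3]
grip_width: 1.0
leg in tray 1018 ((475.2052307128906, -379.6838073730469), (219.02708435058594, 162.1920166015625), 89.40974426269531)
sorted leg ((618.437255859375, -388.2088623046875), (212.5487518310547, 94.76203918457031), 84.06553649902344)
t 15.95 p [ 0.4256 -0.0438  0.1642] jig [-107.   -32.7] yaw 88.69 tilt [ 0.    -0.001 -1.   ] F [-0.1  0.1  0.1] w 1.004
 units to goal [-0.08  0.01  1.6 ]
t 15.95 p [ 0.4256 -0.0438  0.1642] jig [-107.   -32.7] yaw 88.69 tilt [ 0.    -0.001 -1.   ] F [-0.1  0.1  0.1] w 1.004
 units to goal [-0.08  0.01  3.93]
```

View pics/top4.png

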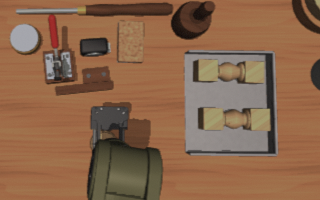

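The leg lies fully inside the right tray (crop 198–271, row 119), clear of the sorted one. Now the bun.

```bash
python3 -m jog '[[[1,-0.08,0,0.7,0],[1,0,0,0.8,0],[1,0,0,0.8,0],[1,0,0,0.8,0],[1,0,0,0.5,0],[1,0,0,0.3,0],[1,0,0,0,0],[1,0,0,0,0]]]'; python3 -c "from h import *;st()"; python3 -m jog '[[[0.7,0,0,0,0],[0.7,0,0,0,0],[0.7,0,0,0,0],[0.7,0,0,0,0],[0.7,0,0,0,0]]]' 6; python3 -c "from h import *;st()"
```

```text
time: 16.95
position: [0.4262, -0.0465, 0.0088]
tool_rot: [2.245, 2.196, 0.001]
ft_force: [0.6, -0.2, 0.3]
grip_width: 0.997
t 16.95 p [ 0.4262 -0.0465  0.0088] jig [-106.6  -35.4] yaw 88.72 tilt [ 0.001 -0.    -1.   ] F [ 0.6 -0.2  0.3] w 0.997
time: 17.58
position: [0.4258, -0.0464, 0.0085]
tool_rot: [2.245, 2.196, -0.001]
ft_force: [-1.6, -0.3, 7.3]
grip_width: 0.827
t 17.57 p [ 0.4258 -0.0464  0.0085] jig [-107.1  -35.3] yaw 88.74 tilt [ 0.    -0.001 -1.   ] F [-1.6 -0.3  7.3] w 0.827
```

```bash
A='';python3 -m jog '[[[0.7,0.2,0.03,0,0],[0.7,0.4,0.06,0,0],[0.7,0.4,0.06,0,0],[0.7,0.4,0.06,0,0],[0.7,0.4,0.06,0,0],[0.7,0.4,0.06,0,0],[0.7,0.4,0.06,0,0],[0.7,0.4,0.06,0,0],[0.7,0.4,0.06,0,0],[0.7,0.4,0.06,0,0]]]'; python3 -c "from h import *;st((.505,.39,.0085))"
```

```text
time: 18.82
position: [0.4522, 0.1043, 0.0085]
tool_rot: [2.245, 2.195, -0.003]
ft_force: [-0.8, -4.8, 6.6]
grip_width: 0.822
t 18.82 p [0.4522 0.1043 0.0085] jig [-66.4 112.2] yaw 88.7 tilt [ 0.    -0.003 -1.   ] F [-0.8 -4.8  6.6] w 0.822
 units to goal [ 7.17  1.16 -0.02]
```

```bash
python3 -m jog '[[[0.7,0.4,0.065,0,0],[0.7,0.4,0.065,0,0],[0.7,0.4,0.065,0,0],[0.7,0.4,0.065,0,0],[0.7,0.4,0.065,0,0],[0.7,0.4,0.065,0,0],[0.7,0.4,0.065,0,0],[0.7,0.4,0.065,0,0],[0.7,0.4,0.065,0,0],[0.7,0.4,0.065,0,0]]]'; python3 -c "from h import *;st((.505,.39,.0085))"
```

```text
time: 20.08
position: [0.4816, 0.2635, 0.0083]
tool_rot: [2.245, 2.194, -0.004]
ft_force: [-0.9, -4.3, 8.3]
grip_width: 0.823
t 20.07 p [0.4816 0.2635 0.0083] jig [-21.8 267.9] yaw 88.68 tilt [-0.    -0.003 -1.   ] F [-0.9 -4.3  8.3] w 0.823
 units to goal [ 3.17  0.51 -0.01]
```

```bash
python3 -m jog '[[[0.7,0.4,0.065,0,0],[0.7,0.4,0.065,0,0],[0.7,0.4,0.065,0,0],[0.7,0.4,0.065,0,0],[0.7,0.4,0.065,0,0],[0.7,0.4,0.065,0,0],[0.7,0.4,0.065,0,0],[0.7,0.3,0.05,0,0],[0.7,0,0,0,0],[0.7,0,0,0,0]]]';python3 -m jog '[[[0.95,0,0,0,0],[0.95,0,0,0,0],[0.95,0,0,0,0],[0.95,0,0,0,0],[0.95,0,0,-0.4,0],[0.95,0,0,-0.8,0],[0.95,0,0,-0.8,0],[0.95,0,0,-0.9,0],[0.95,0,0,-0.9,0]]]'; python3 -m jog '[[[1,-0.9,-0.9,0,0],[1,-0.9,-0.5,0,0],[1,-0.9,-0.2,0,0],[1,-0.9,0,0,0],[1,-0.9,0,0,0],[1,-0.9,0,0,0],[1,0,0,0,0],[1,0,0,0,0],[1,0,0,0,0],[1,0,0,0,0]]]'
python3 - <<'E'
from h import *
st()
im,d,K,T=cam("top");save("top5",im[60:300,90:520]);P=cloud(d,K,T);Z=P[...,2]
def rep(n,x0,x1,y0,y1,z0,z1):
    m=(d>0)&(Z>z0)&(Z<z1)&(P[...,0]>x0)&(P[...,0]<x1)&(P[...,1]>y0)&(P[...,1]<y1); r=cv2.minAreaRect((P[m][:,:2]*1000).astype(np.float32)); print(n,m.sum(),np.round(r[0]),np.round(r[1]),round(r[2]),"z",np.median(Z[m]).round(3))
rep("bun",.44,.57,.32,.45,.03,.06)
rep("sbun",.58,.67,.33,.44,.03,.06)
rep("leg",.435,.55,-.485,-.28,.03,.065)
rep("sleg",.565,.65,-.485,-.28,.03,.065)
im,d,K,T=cam("scene");save("scene5",im)
E
```

```text
time: 21.32
position: [0.5039, 0.3894, 0.0084]
tool_rot: [-2.244, -2.196, -0.003]
ft_force: [-0.1, 1.6, 2.8]
grip_width: 0.826
time: 22.45
position: [0.504, 0.3885, 0.1626]
tool_rot: [2.245, 2.197, 0.002]
ft_force: [0.3, -0.2, 0.5]
grip_width: 0.952
time: 23.7
position: [0.4351, 0.1749, 0.1602]
tool_rot: [-2.243, -2.199, -0.0]
ft_force: [-0.3, 0.0, -0.2]
grip_width: 1.002
t 23.7 p [0.4351 0.1749 0.1602] jig [-76.6 184.1] yaw 88.87 tilt [-0.     0.001 -1.   ] F [-0.3  0.  -0.2] w 1.002
bun 556 [505. 386.] [65. 63.] 27 z 0.048
sbun 536 [632. 386.] [63. 63.] 30 z 0.049
leg 1391 [ 483. -394.] [192.  71.] 83 z 0.053
sleg 1373 [ 607. -388.] [196.  57.] 87 z 0.053
```

View pics/top5.png

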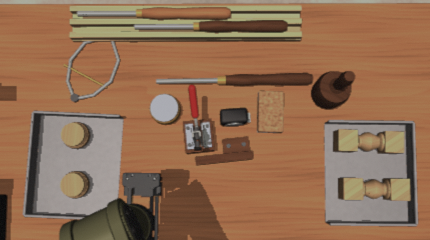

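View pics/scene5.png

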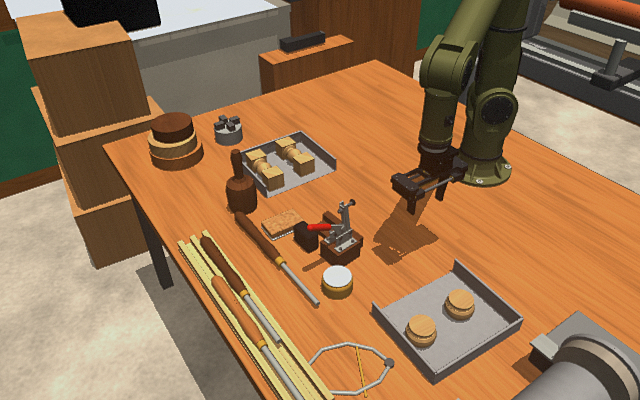

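Both parts sit inside the right trays: buns at crop (75,133) and (75,184), legs at rows 141 and 189. The clamp is open, the bystanders are unmoved and the arm touches nothing, so I'll hand in.

```bash
python3 -c "
from bench import job;print(job.close_job())"
```

```text
the job is handed in; nothing more can be done
None
```

The job is done and handed in at 23.8 s of the 70 s allowed.

- **Clamp:** I pushed the handle right over with shut fingers. It measured fully open, with its end at about 0.17 m high and 209 mm behind the jig origin.
- **Leg:** I slid it out of the jig, held lightly by its right block, into the right tray, which already held a leg. It lies whole inside at about x 0.483, y -0.384.
- **Bun foot:** I slid it, held at 6 N, into the left tray beside the other bun foot. It ended at (0.505, 0.386), standing flat with its top at 48 mm.

**Last checks:** The two parts already in the trays were within a few millimetres of where they started. By eye, the bystanders had not moved. The gripper was clear of everything, and the wrist-force readings I took stayed below about 10 N.

**Checks that disagreed:**
- Before the throw, the handle's end measured about 19 mm farther back than the description gives. It made no difference to the push.
- In the last views the fitted outlines of both legs came out too long (192 and 196 mm instead of 170 mm), probably from pixels of the tray's back wall. The leg's place therefore rests on the tool position and the picture.

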